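# Nest the porcelain beakers and hold their case open

### The job

Stand the tall narrow porcelain beaker upright inside the low wide one, with the wide one standing on the bench, and let go. Then lift the lid of the grey storage case, which falls shut by itself, and hold it half open at 45 degrees with the gripper so that a colleague can put the set away: finish while still holding it there, with nothing else propping it. Do not shift or knock over the other loose glassware (two capped vials, an amber bottle, a clear beaker).

Things in the scene. Friction and masses are not known exactly. Their poses are not given: they have to be found in the camera images.
- dish_centre (a point): Low wide white porcelain beaker, open on top: outer diameter 84 mm, height 70 mm, wall 3 mm, floor 4 mm thick; stands loose on the bench, 0.3 kg. The point is on its axis half-way up (35 mm above its underside), z up along the axis.
- narrow_centre (a point): Tall narrow white porcelain beaker, open on top: outer diameter 58 mm, height 100 mm, wall 3 mm, floor 4 mm; loose, about 0.12 kg. The point is on its axis half-way up (50 mm above its underside), z up along the axis. Standing in the wide beaker it rises 34 mm above that one's rim.
- dish: The low wide beaker again, origin at the centre of its underside, z up along the axis.
- narrow: The tall narrow beaker again, origin at the centre of its underside, z up along the axis.
- case: Grey storage case, fixed to the bench, 160 (x) x 120 (y) x 118 mm high, with a flat aluminium lid 12 mm thick (top at 130 mm) hinged along its far top edge. Origin at the centre of its underside; z up, x from the front (near the robot) to the hinge side, y along the hinge.
- case_hinge (a point): Middle of the lid's hinge line, at the case's far top edge, 118 mm above the bench; the hinge line runs along the case's y axis.
- lid_handle (a point): Middle of the round black bar of the bow handle on top of the lid near its front edge. The bar is 10 mm thick, runs along the case's y axis (80 mm clear between its legs, about 35 mm clear beneath it). Lid shut: 140 mm in front of the hinge line (case -x) and 52 mm above it. It moves with the lid on an arc about the hinge line (radius 149 mm); its axes turn with the lid.
- case_lid (a joint): Lid angle in rad: 0 shut, growing as the front edge rises; 0.785 is 45 degrees, stop at 1.3. The lid weighs 0.3 to 0.5 kg and falls shut from any angle when let go.
- vial_a: Bystander: small capped glass vial, 23 mm diameter, 59 mm high; origin at its underside. Keep the arm clear of the fixed equipment: a large shaker (base 97 mm high, walls to 350 mm) behind the beakers and left of the case, a tall glass screen from beside the robot's base along the right of the case, a small centrifuge (220 mm high) left of the base.
- vial_b: Bystander: small capped glass vial, 23 mm diameter, 59 mm high; origin at its underside.
- amber_bottle: Bystander: amber bottle with black cap, 55 mm diameter, 115 mm high; origin at its underside.
- beaker_loose: Bystander: clear plastic beaker, 64 mm wide, 72 mm high; origin at its underside.
There are look-alikes about, which are no part of the job. What is shaped like the narrow but red or yellow is not meant.

How it is judged (in metres and radians):
On the way:
1. the narrow beaker stands in the wide one on the bench and is let go, the lid still shut (horizontal distance between narrow and dish below 0.014 m and z of narrow in the frame of dish between 0 and 0.008 m and angle between dish's own z axis and vertical below 0.08 rad and angle between narrow's own z axis and vertical below 0.12 rad and height (world z) of dish below 0.006 m and contact force between the fingers and narrow below 0.1 N and value of joint case_lid below 0.1 rad), for 0.2 s.
At the end, for the whole second after the job is handed in: The narrow beaker stands upright on the floor of the wide one, which stands on the bench; the gripper's fingers hold the lid still at 45 degrees, within 7 degrees, and neither beaker touches the case (horizontal distance between narrow and dish below 0.014 m and z of narrow in the frame of dish between 0 and 0.008 m and angle between dish's own z axis and vertical below 0.08 rad and angle between narrow's own z axis and vertical below 0.12 rad and height (world z) of dish below 0.006 m and value of joint case_lid between 0.663 and 0.907 rad and velocity of joint case_lid between -0.1 and 0.1 rad/s and contact force between the fingers and case above 0.3 N and contact force between each of dish, narrow and case below 0.1 N); the arm keeps its last pose, push and grip.
It fails at once if a loose bystander (vial, amber bottle, clear beaker) is shifted by more than 30 mm or knocked over (distance of any of vial_a, vial_b, amber_bottle, beaker_loose from where it was at the start of the episode above 0.03 m or angle between any of vial_a, vial_b, amber_bottle, beaker_loose's own z axis and vertical above 0.6 rad).
It also fails if it takes over 40 s, if anything falls off the work surface, if the arm or the gripper's body presses on something with over 40 N, if the wrist force passes 120 N, or if a joint passes its speed limit or range.

### The arm

A 6-joint arm with a two-finger parallel gripper is mounted at the origin on the work surface; the furniture and walls round the work are solid. World frame = base frame: x ahead of the robot, y to its left, z up, the work surface at z = 0. Lengths are in m, angles in degrees, forces in N, time in s.
With the tool pointing down it reaches from about 0.375 to 0.9 m from the base axis. Payload 3.1 kg.
Tool frame: the origin (TCP) lies at the very end of the fingers, on their centre line; the grasp point (between the pads) lies behind it (bot.grip_depth is the z of the grasp point in the tool frame, in m); z points along the fingers, y is the direction in which the jaws open and shut (so a half turn about z gives the same grasp; the last joint's range is limited). The gripper opens to 87 mm and grips with 3 to 60 N. Pads are 19 mm wide; open, the fingers measure 117 mm over their backs; the gripper's body (75 mm by 190 mm) begins 51 mm behind the grasp point.
Start: joints at [56.58, 30.224, 82.088, -0, 67.689, -10.227], TCP at [0.246, 0.574, 0.223] pointing down, gripper open.
Joint ranges: [-176.69, 176.69], [-43.24, 126.21], [12.49, 139.97], [-82, 262], [0, 151.66], [-163.58, 163.58]. Speed limits (degrees/s): [159.86, 159.86, 180, 180, 180, 180].

### API

Orientations are given as a 3x3 rotation matrix whose columns are the frame's x, y, z axes.
In Python, from rig import bot, vision gives the robot as it stands. The module is installed in compiled form; this text tells all that it offers.
- The arm moves only by the shell command python3 -m jog 'ROWS'. ROWS is JSON, a list of rows, each a list of 3 entries, a list of its own where there are three numbers: the shift along the tool's x, y, z in mm, then the turn, a rotation vector about the tool's x, y, z in degrees, then the closure, from 0 (fully open) to 1 (shut). In form: [[[dx, dy, dz], [wx, wy, wz], fingers], ...]. A call has 1 to 12 rows; each row is the pose to reach, as a shift and turn from the pose commanded when the call began, along the tool's axes at that moment; what a row does not reach only later rows make up. A row lasts 1/12 s, in which the tool goes at most 41.7 mm and 7.16 degrees, less where a joint would pass 70% of its speed; a pose out of reach is approached as far as the arm can. A call with a gripper value outside its range is refused whole. The fingers move at their own pace and stop on an object; the grip force is fixed at half the most. Time passes only in rows, so rows that repeat a pose let the fingers close. It gives the time, the measured TCP pose, the force and the opening at its end, in the units of the state.
- bot.read_state(): the state, without advancing time (a new reading comes with each control period).
- vision.capture(name): name is "side" or "top"; returns the picture (384x512x3 uint8, red, green, blue); there is no depth.
- vision.camera_info(name): a dict with "intrinsics" (3x3 intrinsics, pixels), "camera_from_world" (4x4, takes a point from world to camera coordinates). Camera axes: x right, y up, looking along -z (the intrinsics and any distortion apply to the point x, -y, -z); pixel columns grow to the right and rows downward; lengths in m; the calibration is good to about 2 mm. A picture is of the moment at which its call begins. camera_info takes no time and is no camera call.
- bot.hand_in(): hands the job in, once; it reports no verdict.
The state is a dict: "time_s": time; "joint_positions": joint angles; "qvel": joint speeds; "tau": joint torques, N m; "position": TCP position; "tcp_rot": TCP orientation; "force": force on the tool from outside, world axes, zero at the start; "moment": the same for the moment, N m; "opening": opening from 0.0 (shut) to 1.0 (fully open).
Only numpy, scipy, OpenCV 4.12 (cv2) and the standard library are available. Lean on these libraries where they do the work, as an engineer would, in place of code of your own. Each camera call takes 0.05 s, during which the arm holds its last target. There are 200 camera calls.

## Working session

There is one attempt and no reset: what is moved stays moved. The work goes in short steps, Python scripts to look and compute and a shell command to move; the robot and the scene stay as the last step left them, time stands still between calls to the robot, and variables do not carry over. Pictures are saved under pics/ and viewed, about 8 in all and at most 12, crops included, and the job is handed in when it is done.

```bash
mkdir -p pics; python3 - <<'E'
from rig import bot,vision
import cv2,numpy as np
np.set_printoptions(precision=4,suppress=True)
for n in("side","top"):
    cv2.imwrite(f"pics/{n}0.png",cv2.resize(vision.capture(n)[:,:,::-1],None,fx=1.5,fy=1.5,interpolation=cv2.INTER_CUBIC))
    i=vision.camera_info(n);print(n,{k:v for k,v in i.items()})
print(bot.read_state(),bot.grip_depth)
E
```

```text
side {'intrinsics': array([[439.2023,   0.    , 251.2256],
       [  0.    , 439.2023, 192.4479],
       [  0.    ,   0.    ,   1.    ]]), 'camera_from_world': array([[-0.9645,  0.2638,  0.0127,  0.48  ],
       [-0.2178, -0.8217,  0.5267, -0.0015],
       [ 0.1494,  0.5053,  0.8499, -1.2758],
       [ 0.    ,  0.    ,  0.    ,  1.    ]])}
top {'intrinsics': array([[414.2035,   0.    , 258.1839],
       [  0.    , 414.2035, 193.7828],
       [  0.    ,   0.    ,   1.    ]]), 'camera_from_world': array([[-0.0193, -0.9998,  0.0001, -0.0388],
       [ 0.9858, -0.019 ,  0.1669, -0.5283],
       [-0.1669,  0.0033,  0.986 , -1.1558],
       [ 0.    ,  0.    ,  0.    ,  1.    ]])}
{'time_s': 0.1, 'joint_positions': array([ 56.5773,  30.2735,  82.1498,  -0.0007,  67.6895, -10.2275]), 'qvel': array([-0.0263, -0.084 , -0.148 ,  0.0109, -0.0733, -0.0856]), 'tau': array([ -0.0001, -44.0985, -17.715 ,   0.0635,   0.0534,  -0.0001]), 'position': array([0.2458, 0.5739, 0.2217]), 'tcp_rot': array([[-0.9192,  0.3939, -0.0011],
       [ 0.3939,  0.9192, -0.0016],
       [ 0.0003, -0.0019, -1.    ]]), 'force': array([-0.6272, -0.6779,  0.6026]), 'moment': array([-0.0127,  0.0158, -0.042 ]), 'opening': 1.0030690138829315} -0.0187
```

View pics/side0.png

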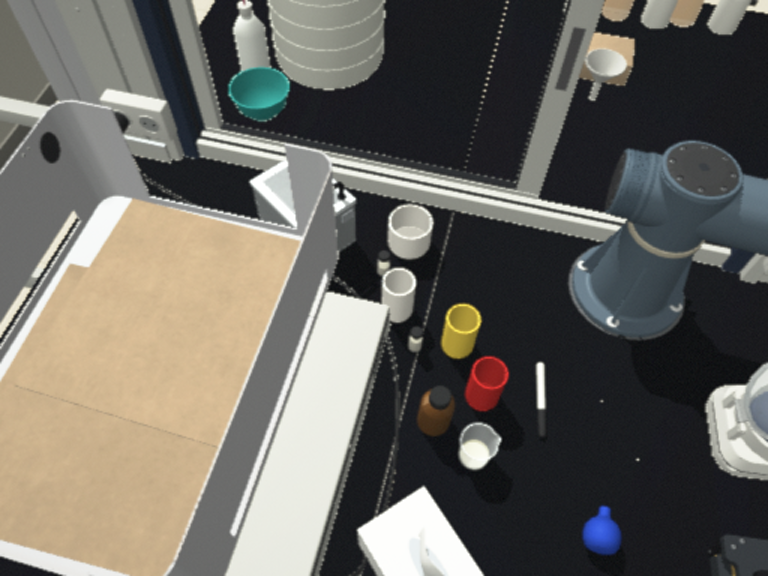

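View pics/top0.png

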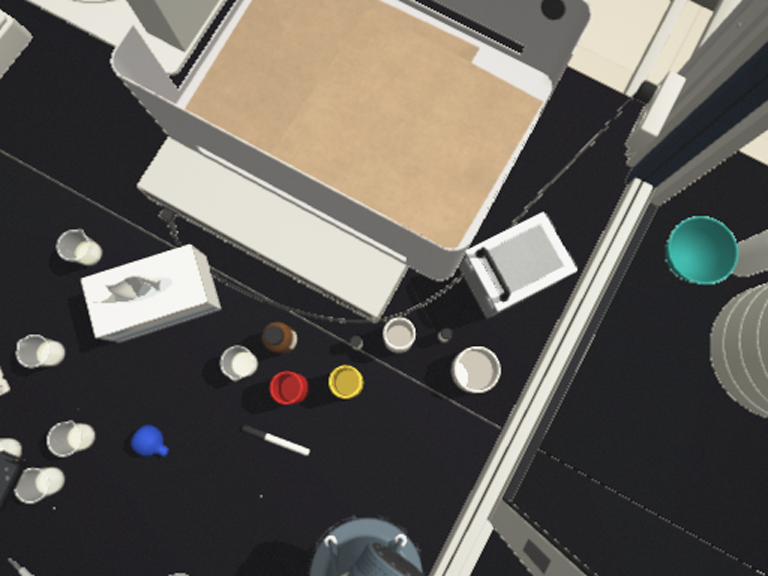

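The side picture (1.5x) shows the white narrow beaker at (398,295), the wide one at (410,232) and the vials at (384,262) and (415,340). The amber bottle is at (436,410) and the clear beaker at (479,446). In the top picture the narrow one is at (399,335), the wide one at (475,370), the vials at (446,336) and (356,343), and the handle at (490,275).

Things that could be taken for the narrow beaker are yellow (460,331), red (487,384), the clear beakers, and the wide white one at (410,232). I choose the white one at (398,295). Next come close crops.

```bash
cat > h.py <<'E'
import numpy as np,cv2
from rig import bot,vision
np.set_printoptions(precision=4,suppress=True)
def P(n):
    i=vision.camera_info(n);F=np.diag([1,-1,-1.])
    return i["intrinsics"]@F@i["camera_from_world"][:3]
def proj(n,X):
    q=P(n)@np.append(X,1);return q[:2]/q[2]
def onz(n,uv,z):
    M=P(n);A=np.array([M[0]-uv[0]*M[2],M[1]-uv[1]*M[2]])
    return np.append(np.linalg.solve(A[:,:2],-A[:,3]-A[:,2]*z),z)
def tri(uvs,uvt):
    X=cv2.triangulatePoints(P("side"),P("top"),np.array(uvs,float).reshape(2,1),np.array(uvt,float).reshape(2,1));return (X[:3]/X[3]).ravel()
def crop(n,x,y,w,h,f,name,img=None):
    im=vision.capture(n)[:,:,::-1] if img is None else img
    cv2.imwrite("pics/"+name,cv2.resize(im[y:y+h,x:x+w],None,fx=f,fy=f,interpolation=cv2.INTER_CUBIC))
def pj(X):
    return proj("side",X),proj("top",X)
def togo(p,R):
    "shift mm and rotvec deg in current tool frame to world pose p,R"
    s=bot.read_state();C=s["tcp_rot"]
    print("shift",C.T@(np.array(p)-s["position"])*1e3,"rot",np.degrees(cv2.Rodrigues(C.T@R)[0].ravel()))
E
python3 - <<'E'
from h import *
a=vision.capture("side")[:,:,::-1]; b=vision.capture("top")[:,:,::-1]
c1=cv2.resize(a[95:255,165:325],None,fx=5,fy=5,interpolation=cv2.INTER_CUBIC)[:600,:]
crop("side",160,95,150,150,4,"s1.png",a)
crop("top",220,135,180,135,4.4,"t1.png",b)
E
```

```text
(no output)
```

View pics/s1.png

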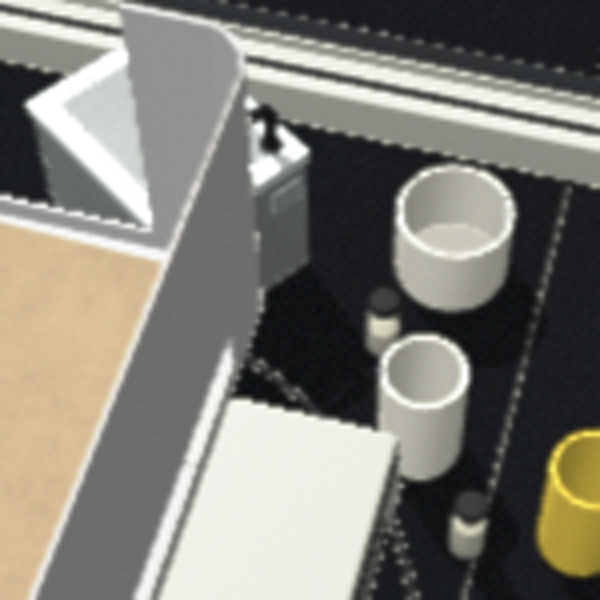

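View pics/t1.png

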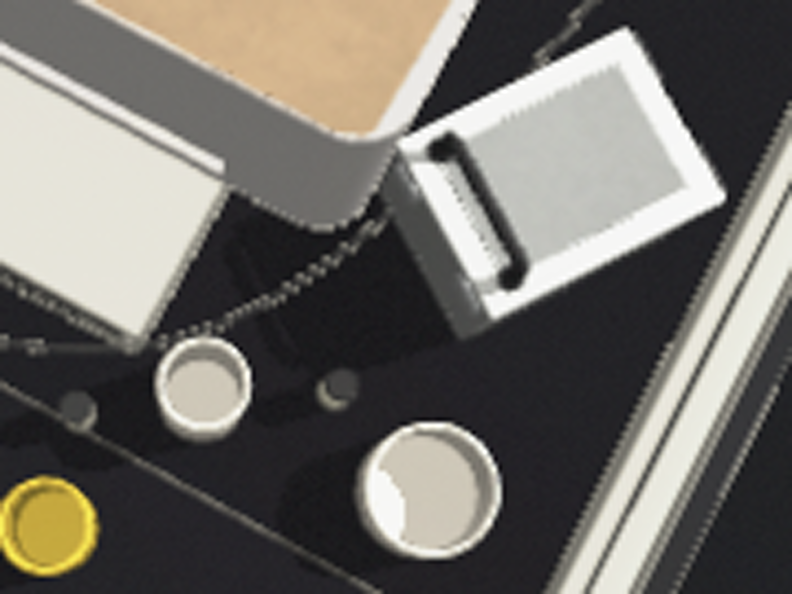

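Side crop (4x, offset 160,95): narrow rim centre about (424,372), wide rim (455,211), vial caps (384,301) and (470,506). Top crop (4.4x, offset 220,135): narrow rim (203,384), wide rim (430,488), vial caps (343,383) and (78,408). The lid corners are (629,28), (725,195), (487,318) and (400,150), and the handle ends are (442,148) and (512,275).

```bash
python3 - <<'E'
from h import *
S=lambda u,v:np.array([160+(u+.5)/4-.5,95+(v+.5)/4-.5]); T=lambda u,v:np.array([220+(u+.5)/4.4-.5,135+(v+.5)/4.4-.5])
for n,s,t,z in(("narrow",(424,372),(203,384),.1),("dish",(455,211),(430,488),.07),("vA",(384,301),(343,383),.059),("vB",(470,506),(78,408),.059)):
    print(n,onz("side",S(*s),z),onz("top",T(*t),z),tri(S(*s),T(*t)))
L=[onz("top",T(*c),.13) for c in((629,28),(725,195),(487,318),(400,150))]
for l in L:print(l)
for i in range(4):d=L[(i+1)%4]-L[i];print(np.linalg.norm(d),np.degrees(np.arctan2(d[1],d[0])))
H=[onz("top",T(*c),.17) for c in((442,148),(512,275))];print("handle",H,(H[0]+H[1])/2,"lid centre",sum(L)/4)
# bystanders from the 1.5x pictures; shaker corner
for n,s,t in(("amber cap",(440,397),(274,337)),("yellow rim",(462,318),(346,379)),("shaker base corner",(388,310),(378,318))):
    print(n,tri(np.array(s)/1.5,np.array(t)/1.5))
print("shaker wall lower right", onz("top",T(325,228),.097),onz("top",T(325,228),.35))
print(tri(S(240,60),T(395,150)), onz("side",S(240,60),.35))
# screen inner edge
for c in((470+82,592),(792,105)):print("screen",onz("top",T(*c),.0),onz("top",T(*c),.3))
E
```

```text
narrow [ 0.4404 -0.07    0.1   ] [ 0.4398 -0.068   0.1   ] [ 0.4403 -0.0683  0.1022]
dish [ 0.3736 -0.2144  0.07  ] [ 0.3743 -0.2103  0.07  ] [ 0.3747 -0.2099  0.0759]
vA [ 0.4421 -0.1587  0.059 ] [ 0.4429 -0.1589  0.059 ] [ 0.4425 -0.1586  0.0594]
vB [0.4315 0.0134 0.059 ] [0.4301 0.0117 0.059 ] [0.4306 0.0118 0.0555]
[ 0.6546 -0.3383  0.13  ]
[ 0.5471 -0.3908  0.13  ]
[ 0.4737 -0.2408  0.13  ]
[ 0.5793 -0.1922  0.13  ]
0.11956185922140199 -153.96959909007265
0.16694695047566044 116.07880070869457
0.1162311845499283 24.73448533952821
0.16435550033898635 -62.74887735216733
handle [array([ 0.5708, -0.2119,  0.17  ]), array([ 0.4936, -0.2496,  0.17  ])] [ 0.5322 -0.2307  0.17  ] lid centre [ 0.5637 -0.2905  0.13  ]
amber cap [0.4373 0.1575 0.1033]
yellow rim [0.3575 0.0289 0.1014]
shaker base corner [ 0.4702 -0.0306  0.0787]
shaker wall lower right [ 0.5374 -0.1472  0.097 ] [ 0.4903 -0.1244  0.35  ]
[ 0.533  -0.1627  0.3279] [ 0.5358 -0.1421  0.35  ]
screen [ 0.3072 -0.2982  0.    ] [ 0.3121 -0.2364  0.3   ]
screen [ 0.6359 -0.4826  0.    ] [ 0.5604 -0.3757  0.3   ]
```

```bash
cat >> h.py <<'E'
def Rj(yaw,tilt=0):
    "tool down, jaw (y) axis at yaw deg; tilt = turn about tool x, deg"
    a=np.radians(yaw);y=np.array([np.cos(a),np.sin(a),0]);z=np.array([0,0,-1.])
    return np.c_[np.cross(y,z),y,z]@cv2.Rodrigues(np.radians([tilt,0.,0.]))[0]
E
python3 -c "
from h import *
togo([.44,-.068,.2],Rj(-90))"
```

```text
shift [-431.3461 -513.7336   22.5038] rot [ -0.0401   0.1005 156.8057]
```

```bash
python3 -m jog '[[[-36,-43,2],[0,0,7],0],[[-72,-86,4],[0,0,14],0],[[-108,-128,6],[0,0,21],0],[[-144,-171,8],[0,0,28],0],[[-180,-214,10],[0,0,35],0],[[-216,-257,12],[0,0,42],0],[[-252,-300,14],[0,0,49],0],[[-288,-343,16],[0,0,56],0],[[-324,-386,18],[0,0,63],0],[[-360,-429,20],[0,0,70],0],[[-396,-471,22],[0,0,77],0],[[-431,-514,22],[0,0,84],0]]'; python3 -c "
from h import *
togo([.44,-.068,.2],Rj(-90))"
```

```text
time_s: 1.2
position: [0.3909, 0.0943, 0.2052]
tcp_rot: [[0.301, 0.954, 0.0], [0.954, -0.301, 0.0], [0.0, 0.0, -1.0]]
force: [0.9, 0.5, -0.2]
opening: 0.998
shift [-139.9502   95.7306    5.1855] rot [ 0.0134 -0.0262 72.4696]
```

```bash
python3 -m jog '[[[-23,16,1],[0,0,7],0],[[-46,32,2],[0,0,14],0],[[-70,48,3],[0,0,21],0],[[-93,64,4],[0,0,28],0],[[-116,80,5],[0,0,35],0],[[-140,96,5],[0,0,42],0],[[-140,96,5],[0,0,49],0],[[-140,96,5],[0,0,56],0],[[-140,96,5],[0,0,63],0],[[-140,96,5],[0,0,72.4],0],[[-140,96,5],[0,0,72.4],0],[[-140,96,5],[0,0,72.4],0]]'; python3 -c "
from h import *
togo([.44,-.068,.2],Rj(-90))
togo([.44,-.068,.072],Rj(-90))"
```

```text
time_s: 2.2
position: [0.441, -0.066, 0.2001]
tcp_rot: [[1.0, 0.006, -0.0], [0.006, -1.0, 0.0], [-0.0, -0.0, -1.0]]
force: [0.0, 0.7, 0.1]
opening: 0.997
shift [-1.0343  1.9854  0.0515] rot [-0.0035  0.0044  0.361 ]
shift [ -1.0246   1.9932 128.0515] rot [-0.0035  0.0044  0.361 ]
```

```bash
python3 -m jog '[[[-1,2,30],[0,0,0],0],[[-1,2,60],[0,0,0],0],[[-1,2,90],[0,0,0],0],[[-1,2,110],[0,0,0],0],[[-1,2,128],[0,0,0],0],[[-1,2,128],[0,0,0],0],[[-1,2,128],[0,0,0],0.15],[[-1,2,128],[0,0,0],0.3],[[-1,2,128],[0,0,0],0.45],[[-1,2,128],[0,0,0],0.7],[[-1,2,128],[0,0,0],1],[[-1,2,128],[0,0,0],1]]'; python3 -c "
from h import *
print(bot.read_state()['position'])
crop('side',190,80,140,140,4.2,'s2.png')"
```

```text
time_s: 3.2
position: [0.4408, -0.0683, 0.0729]
tcp_rot: [[1.0, 0.007, 0.002], [0.007, -1.0, -0.001], [0.002, 0.001, -1.0]]
force: [0.8, -0.1, 2.9]
opening: 0.662
[ 0.4408 -0.0683  0.0729]
```

View pics/s2.png

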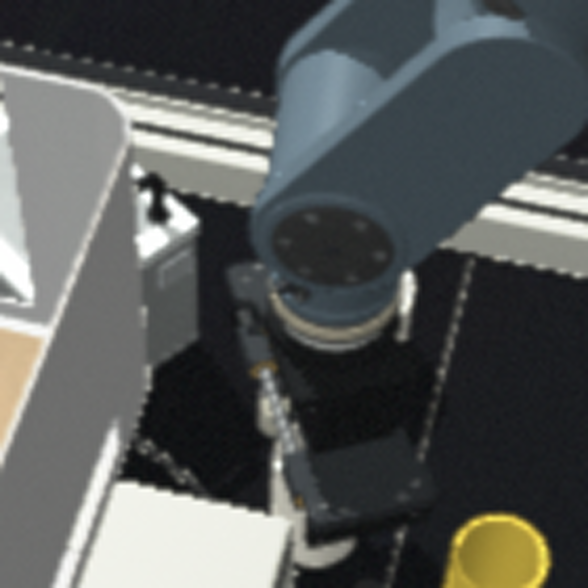

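The crop shows the gripper's long body along the jaw direction at (340,480), with the white narrow beaker between the fingers below it. The opening of 0.66 (58 mm) confirms the grasp.

```bash
python3 -m jog '[[[0,0,-5],[0,0,0],1],[[0,0,-30],[0,0,0],1],[[0,0,-60],[0,0,0],1],[[0,0,-85],[0,0,0],1],[[0,0,-100],[0,0,0],1],[[0,0,-100],[0,0,-6],1],[[0,0,-100],[0,0,-12],1],[[0,0,-100],[0,0,-18],1],[[0,0,-100],[0,0,-24],1],[[0,0,-100],[0,0,-30],1],[[0,0,-100],[0,0,-36],1],[[0,0,-100],[0,0,-36],1]]'; python3 -c "
from h import *
togo([.374,-.2115,.173],Rj(-45))"
```

```text
time_s: 4.25
position: [0.4394, -0.0676, 0.1721]
tcp_rot: [[0.804, 0.595, -0.001], [0.595, -0.804, 0.001], [-0.001, -0.001, -1.0]]
force: [-0.3, -0.0, -1.9]
opening: 0.66
shift [-138.1996   76.7357   -0.9037] rot [-0.0613  0.0248 -8.4892]
```

```bash
python3 -m jog '[[[-8,4,-1],[0,0,-2],1],[[-24,13,-1],[0,0,-4],1],[[-44,24,-1],[0,0,-6],1],[[-64,36,-1],[0,0,-8],1],[[-84,47,-1],[0,0,-8.5],1],[[-104,58,-1],[0,0,-8.5],1],[[-122,68,-1],[0,0,-8.5],1],[[-134,74,-1],[0,0,-8.5],1],[[-138,77,-1],[0,0,-8.5],1],[[-138,77,-1],[0,0,-8.5],1],[[-138,77,-1],[0,0,-8.5],1]]'; python3 - <<'E'
from h import *
togo([.374,-.2115,.173],Rj(-45))
b=vision.capture('top')[:,:,::-1];a=vision.capture('side')[:,:,::-1]
f=lambda i,x,y:cv2.resize(i[y:y+110,x:x+80],None,fx=5,fy=5,interpolation=cv2.INTER_CUBIC)
cv2.imwrite('pics/c3.png',np.hstack([f(a,235,120),f(b,280,200)]))
E
```

```text
time_s: 5.17
position: [0.3746, -0.2113, 0.1731]
tcp_rot: [[0.71, 0.705, -0.0], [0.705, -0.71, 0.001], [0.0, -0.001, -1.0]]
force: [-0.6, -0.1, -2.3]
opening: 0.659
shift [-0.5529 -0.3003  0.051 ] rot [-0.0439 -0.0242 -0.1975]
```

View pics/c3.png

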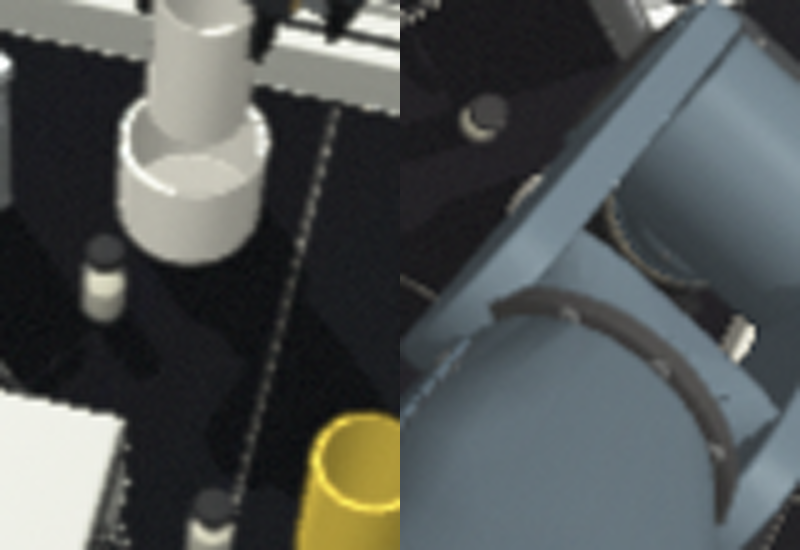

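The side half (5x, offset 235,120) shows the narrow beaker held above the wide one. Its edges are at x 148 and 252 with the underside front at about y 145. The wide rim runs from x 118 to 270, with its top at y about 88 and underside front at y about 264. I check the offset by projecting model circles.

```bash
python3 - <<'E'
from h import *
t=np.linspace(0,2*np.pi,181)
def ext(c,r,z):
    q=np.array([proj('side',[c[0]+r*np.cos(a),c[1]+r*np.sin(a),z]) for a in t]);q=(q-[235,120]+.5)*5-.5
    return q.min(0),q.max(0)
s=bot.read_state()['position']
print('narrow bottom',ext(s[:2],.029,.1),'z105',ext(s[:2],.029,.15))
for d in((.374,-.2115),(.374,-.2145),(.3745,-.2095)):print('dish',d,'rim',ext(d,.042,.07),'bottom',ext(d,.042,0))
E
```

```text
narrow bottom (array([145.4749,  71.6473]), array([248.0631, 152.6586])) z105 (array([148.8475,  13.7675]), array([255.0744,  96.1945]))
dish (0.374, -0.2115) rim (array([121.9083,  85.949 ]), array([267.4536, 201.9827])) bottom (array([118.6988, 158.2525]), array([257.7135, 271.4452]))
dish (0.374, -0.2145) rim (array([120.492 ,  82.0825]), array([265.8628, 197.8379])) bottom (array([117.3496, 154.4751]), array([256.2051, 267.4086]))
dish (0.3745, -0.2095) rim (array([122.0202,  88.7014]), array([267.6904, 204.9341])) bottom (array([118.8031, 160.9416]), array([257.9316, 274.3198]))
```

Both beakers show the same offset from the projection, so their relative alignment holds. I'll lower 96 mm.

```bash
python3 -m jog '[[[0,0,15],[0,0,0],1],[[0,0,35],[0,0,0],1],[[0,0,55],[0,0,0],1],[[0,0,70],[0,0,0],1],[[0,0,80],[0,0,0],1],[[0,0,88],[0,0,0],1],[[0,0,92],[0,0,0],1],[[0,0,95],[0,0,0],1],[[0,0,96],[0,0,0],1],[[0,0,96],[0,0,0],1]]'
```

```text
time_s: 6.1
position: [0.375, -0.2118, 0.0773]
tcp_rot: [[0.708, 0.706, 0.0], [0.706, -0.708, -0.0], [0.0, 0.001, -1.0]]
force: [-0.4, 0.2, -0.8]
opening: 0.658
```

```bash
python3 -m jog '[[[0,0,0.5],[0,0,0],0.3],[[0,0,0.5],[0,0,0],0.15],[[0,0,0.5],[0,0,0],0],[[0,0,0.5],[0,0,0],0],[[0,0,0.5],[0,0,0],0],[[0,0,-10],[0,0,0],0],[[0,0,-30],[0,0,0],0],[[0,0,-60],[0,0,0],0],[[0,0,-95],[0,0,0],0],[[0,0,-130],[0,0,0],0],[[0,0,-160],[0,0,0],0],[[0,0,-160],[0,0,0],0]]'; python3 - <<'E'
from h import *
crop('side',190,95,120,110,5,'s4.png')
E
```

```text
time_s: 7.1
position: [0.3775, -0.2143, 0.2425]
tcp_rot: [[0.708, 0.706, 0.009], [0.706, -0.708, -0.009], [0.0, 0.013, -1.0]]
force: [0.6, -0.3, -0.0]
opening: 1.001
```

View pics/s4.png

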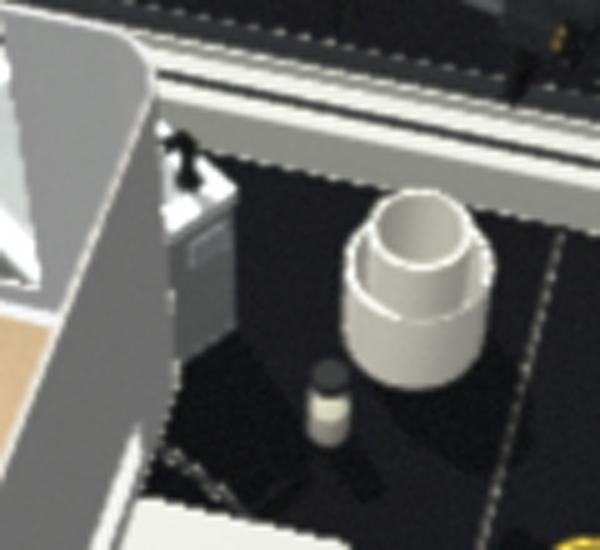

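The narrow beaker, rim at (422,228), now stands upright inside the wide one, rim at (419,270), with the vial at (328,400) undisturbed. Next is the handle grasp.

```bash
python3 - <<'E'
from h import *
print(tri([190+186/5-.4,95+142/5-.4],[220+512.5/4.4-.5,135+275.5/4.4-.5]))
R=Rj(-64,15);bar=np.array([.5335,-.233,.170])
for d in(.11,.0):
    p=bar+R[:,2]*(.0187-d);print(p);togo(p,R)
s=bot.read_state();print(s['joint_positions'])
E
```

```text
[ 0.4966 -0.2511  0.1702]
[ 0.5439 -0.2542  0.2582]
shift [ 89.7294 147.4104 -16.8045] rot [15.3463  2.389  18.8213]
[ 0.5314 -0.2286  0.1519]
shift [ 98.945  119.5723  89.2149] rot [15.3463  2.389  18.8213]
[-44.4133  13.6715 107.4174   0.0018  58.4223   0.6708]
```

```bash
python3 -m jog '[[[0,0,-10],[0,0,0],0.5],[[15,25,-15],[2,0,3],0.5],[[30,50,-15],[5,1,6],0.5],[[45,75,-15],[8,1,10],0.5],[[60,100,-15],[11,2,14],0.5],[[75,125,-15],[14,2,17],0.5],[[89,146,-15],[15.3,2.4,18.8],0.5],[[89,146,-15],[15.3,2.4,18.8],0.5],[[89,146,-15],[15.3,2.4,18.8],0.5],[[89,146,-15],[15.3,2.4,18.8],0.5]]'; python3 - <<'E'
from h import *
R=Rj(-64,15);bar=np.array([.5335,-.233,.170])
for d in(.11,.0):
    togo(bar+R[:,2]*(.0187-d),R)
a=vision.capture('side')[:,:,::-1];b=vision.capture('top')[:,:,::-1]
f=lambda i,x,y:cv2.resize(i[y:y+140,x:x+100],None,fx=4,fy=4,interpolation=cv2.INTER_CUBIC)
cv2.imwrite('pics/c5.png',np.hstack([f(a,180,60),f(b,295,110)]))
E
```

```text
time_s: 7.98
position: [0.5394, -0.2515, 0.2503]
tcp_rot: [[0.899, 0.422, -0.122], [0.439, -0.866, 0.24], [-0.005, -0.27, -0.963]]
force: [-0.7, 0.2, 0.7]
opening: 0.509
shift [ 2.74    2.0969 -8.817 ] rot [-0.6374  0.2704 -0.0365]
shift [  3.2596   3.3205 101.175 ] rot [-0.6374  0.2704 -0.0365]
```

View pics/c5.png

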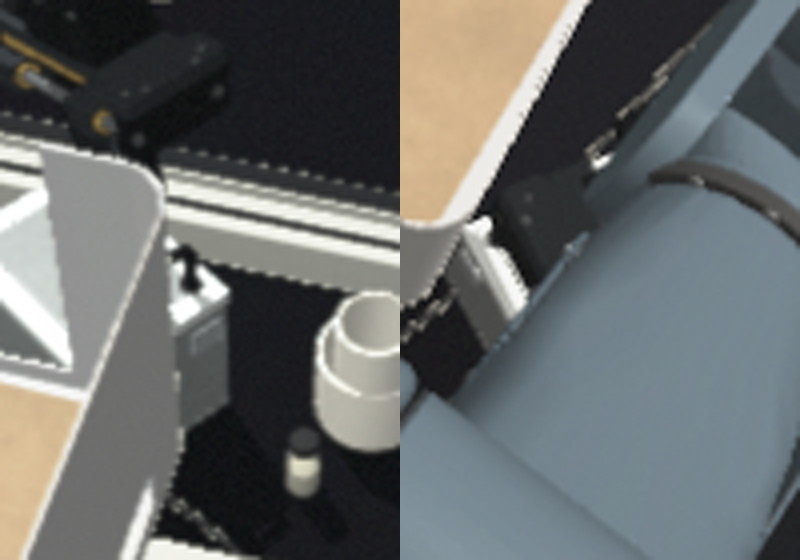

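The side half shows the gripper at (150,90) above the case, with the handle end at (188,265). The top half shows the body at (540,220), well clear of the shaker corner at (460,215). I'll advance along the tool.

```bash
python3 -m jog '[[[3,3,15],[-0.6,0,0],0.5],[[3,3,35],[-0.6,0,0],0.5],[[3,3,55],[-0.6,0,0],0.5],[[3,3,70],[-0.6,0,0],0.5],[[3,3,80],[-0.6,0,0],0.5],[[3,3,88],[-0.6,0,0],0.5],[[3,3,95],[-0.6,0,0],0.5],[[3,3,99],[-0.6,0,0],0.5],[[3,3,101],[-0.6,0,0],0.5],[[3,3,101],[-0.6,0,0],0.5]]'; python3 - <<'E'
from h import *
R=Rj(-64,15);bar=np.array([.5335,-.233,.170])
togo(bar+R[:,2]*.0187,R)
E
```

```text
time_s: 8.92
position: [0.5329, -0.2297, 0.154]
tcp_rot: [[0.899, 0.423, -0.114], [0.439, -0.869, 0.229], [-0.002, -0.256, -0.967]]
force: [-0.6, -0.4, -0.1]
opening: 0.498
shift [-0.8414 -1.0538  2.3638] rot [ 0.1966  0.1374 -0.0254]
```

```bash
python3 -m jog '[[[0,-1,1],[0,0,0],0.6],[[0,-1,1],[0,0,0],0.68],[[0,-1,1],[0,0,0],0.74],[[0,-1,1],[0,0,0],0.78],[[0,-1,1],[0,0,0],0.82],[[0,-1,1],[0,0,0],0.86],[[0,-1,1],[0,0,0],0.9],[[0,-1,1],[0,0,0],0.93],[[0,-1,1],[0,0,0],0.93]]'
```

```text
time_s: 9.67
position: [0.5356, -0.2351, 0.1528]
tcp_rot: [[0.899, 0.425, -0.106], [0.438, -0.873, 0.216], [-0.001, -0.24, -0.971]]
force: [4.6, -11.4, -6.8]
opening: 0.102
```

```bash
python3 -m jog '[[[0,2,0],[0,0,0],1],[[0,4,0],[0,0,0],1],[[0,6,0],[0,0,0],1],[[0,6,0],[0,0,0],1],[[0,6,0],[0,0,0],1]]'; python3 - <<'E'
from h import *
s=bot.read_state();C=s['tcp_rot'];p=s['position'];bar=p-.0187*C[:,2]
ax=np.array([np.cos(np.radians(-64)),np.sin(np.radians(-64)),0]);u=np.array([0,0,1])
h=bar+.14*ax-.052*u;print('bar',bar,'hinge',h)
r=np.hypot(.14,.052);a0=np.arctan2(.052,.14)
t0=np.degrees(np.arcsin(-C[2,1]));print('tilt',t0)
for k in range(1,17):
    th=np.radians(45*k/16);b=h+r*(-np.cos(a0+th)*ax+np.sin(a0+th)*u)
    R=Rj(-64,t0+(5-t0)*k/16);q=b+.0187*R[:,2]
    print(k,(C.T@(q-p)*1e3).round(1),np.degrees(cv2.Rodrigues(C.T@R)[0].ravel()).round(1))
E
```

```text
time_s: 10.08
position: [0.5353, -0.2345, 0.1517]
tcp_rot: [[0.899, 0.424, -0.113], [0.438, -0.87, 0.227], [-0.002, -0.254, -0.967]]
force: [1.2, -4.2, -2.4]
opening: 0.102
bar [ 0.5374 -0.2388  0.1698] hinge [ 0.5988 -0.3646  0.1178]
tilt 14.69314476807888
1 [ 0.   1.1 -7.3] [-0.6  0.1 -0. ]
2 [  0.    2.6 -14.5] [-1.2  0.1 -0. ]
3 [ -0.    4.4 -21.7] [-1.8  0.1 -0. ]
4 [ -0.    6.5 -28.7] [-2.4  0.1 -0. ]
5 [ -0.    9.  -35.7] [-3.   0.1 -0. ]
6 [ -0.   11.9 -42.5] [-3.6  0.1 -0. ]
7 [ -0.1  15.1 -49.3] [-4.2  0.1 -0. ]
8 [ -0.1  18.6 -55.8] [-4.8  0.1 -0. ]
9 [ -0.1  22.4 -62.2] [-5.5  0.1 -0. ]
10 [ -0.1  26.5 -68.4] [-6.1  0.1 -0. ]
11 [ -0.1  30.9 -74.4] [-6.7  0.1 -0. ]
12 [ -0.1  35.6 -80.2] [-7.3  0.1 -0. ]
13 [ -0.1  40.6 -85.8] [-7.9  0.1 -0. ]
14 [ -0.1  45.9 -91.1] [-8.5  0.1 -0. ]
15 [ -0.1  51.4 -96.2] [-9.1  0.1 -0. ]
16 [  -0.1   57.1 -101. ] [-9.7  0.1 -0. ]
```

```bash
python3 -m jog '[[[0,2,-3],[0,0,0],1],[[0,3,-7],[-0.6,0,0],1],[[0,4.6,-14.5],[-1.2,0,0],1],[[0,6.4,-21.7],[-1.8,0,0],1],[[0,8.5,-28.7],[-2.4,0,0],1],[[0,11,-35.7],[-3,0,0],1],[[0,13.9,-42.5],[-3.6,0,0],1],[[0,17,-49.3],[-4.2,0,0],1],[[0,20.6,-55.8],[-4.8,0,0],1],[[0,20.6,-55.8],[-4.8,0,0],1],[[0,20.6,-55.8],[-4.8,0,0],1]]'; cat >> h.py <<'E'
def lid(k=0,end=45,te=5):
    s=bot.read_state();C=s['tcp_rot'];p=s['position'];bar=p-.0187*C[:,2]
    h=np.array([.5988,-.3646,.118]);ax=np.array([np.cos(np.radians(-64)),np.sin(np.radians(-64)),0]);u=np.array([0,0,1.])
    d=bar-h;x=-d@ax;z=d[2];r=np.hypot(.14,.052);a0=np.degrees(np.arctan2(.052,.14));a=np.degrees(np.arctan2(z,x))-a0
    t0=np.degrees(np.arcsin(-C[2,1]))
    print('lid deg',a,'radius',np.hypot(x,z),'off-axis',d@[-ax[1],ax[0],0],'tilt',t0,'F along ax',s['force']@ax,s['force'])
    for i in range(1,k+1):
        th=np.radians(a0+a+(end-a)*i/k);b=h+r*(-np.cos(th)*ax+np.sin(th)*u)
        R=Rj(-64,t0+(te-t0)*i/k);q=b+.0187*R[:,2]
        print(i,(C.T@(q-p)*1e3).round(1),np.degrees(cv2.Rodrigues(C.T@R)[0].ravel()).round(1))
E
python3 -c "
from h import *
lid(8)"
```

```text
time_s: 11.0
position: [0.5491, -0.263, 0.202]
tcp_rot: [[0.899, 0.432, -0.08], [0.439, -0.885, 0.158], [-0.003, -0.177, -0.984]]
force: [-2.1, 5.7, 2.1]
opening: 0.106
lid deg 22.638663650159934 radius 0.15009875714310114 off-axis -8.011871687405026e-05 tilt 10.185734717980306 F along ax -6.010388344881129 [-2.1196  5.6534  2.1311]
1 [ 0.1  4.9 -5.6] [-0.6  0.2  0. ]
2 [  0.1   9.5 -11.4] [-1.3  0.2  0. ]
3 [  0.1  14.4 -17. ] [-1.9  0.2  0. ]
4 [  0.1  19.6 -22.4] [-2.6  0.2  0. ]
5 [  0.1  25.  -27.5] [-3.2  0.2  0. ]
6 [  0.   30.6 -32.4] [-3.9  0.2  0. ]
7 [  0.   36.5 -37. ] [-4.5  0.2  0. ]
8 [  0.   42.6 -41.3] [-5.2  0.2  0. ]
```

```bash
python3 -m jog '[[[0,4,-5.6],[-0.6,0,0],1],[[0,8.5,-11.4],[-1.3,0,0],1],[[0,13.4,-17],[-1.9,0,0],1],[[0,18.6,-22.4],[-2.6,0,0],1],[[0,24,-27.5],[-3.2,0,0],1],[[0,29.6,-32.4],[-3.9,0,0],1],[[0,35.5,-37],[-4.5,0,0],1],[[0,41.6,-41.3],[-5.2,0,0],1],[[0,41.6,-41.3],[-5.2,0,0],1],[[0,41.6,-41.3],[-5.2,0,0],1],[[0,41.6,-41.3],[-5.2,0,0],1],[[0,41.6,-41.3],[-5.2,0,0],1]]'
python3 - <<'E'
from h import *
lid(1)
a=vision.capture('side')[:,:,::-1];b=vision.capture('top')[:,:,::-1]
lid()
f=lambda i,x,y:cv2.resize(i[y:y+140,x:x+100],None,fx=4,fy=4,interpolation=cv2.INTER_CUBIC)
cv2.imwrite('pics/c6.png',np.hstack([f(a,180,60),f(b,295,110)]))
E
```

```text
time_s: 12.0
position: [0.5702, -0.3064, 0.2375]
tcp_rot: [[0.898, 0.437, -0.04], [0.439, -0.895, 0.076], [-0.003, -0.086, -0.996]]
force: [-4.7, 6.2, 10.6]
opening: 0.099
lid deg 45.02954528645144 radius 0.1518988246743575 off-axis -0.00012951015695246426 tilt 4.906431320922893 F along ax -7.634648116878714 [-4.6937  6.205  10.6278]
1 [0.2 1.2 2.3] [0.1 0.2 0. ]
lid deg 45.011265627793904 radius 0.15187809671803823 off-axis -0.00014508131375528047 tilt 4.911226435839147 F along ax -7.916950180079374 [-3.8081  6.9511 11.0042]
```

View pics/c6.png

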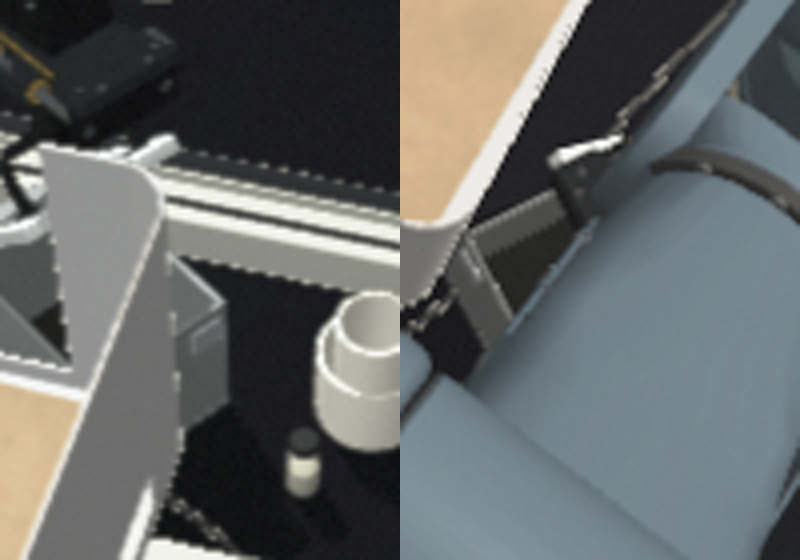

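The crops show the lid raised: its front-edge end is at (177,140) in the side half, and the other corner at (553,158) in the top half. The case mouth is open and the nested beakers are unchanged. I relieve the radial force and check the angle by projecting the lid corners.

```bash
python3 -m jog '[[[0,-1,-2],[0,0,0],1],[[0,-1.7,-3.6],[0,0,0],1],[[0,-1.7,-3.6],[0,0,0],1],[[0,-1.7,-3.6],[0,0,0],1],[[0,-1.7,-3.6],[0,0,0],1],[[0,-1.7,-3.6],[0,0,0],1]]'
python3 - <<'E'
from h import *
lid()
h=np.array([.5988,-.3646,.118]);ax=np.array([np.cos(np.radians(-64)),np.sin(np.radians(-64)),0]);y=np.array([-ax[1],ax[0],0]);u=np.array([0,0,1.])
for th in(35,40,45,50,55):
    c,s=np.cos(np.radians(th)),np.sin(np.radians(th));o=[]
    for zz in(0,.012):
        for yy in(-.06,.06):
            X=h+.16*(-c*ax+s*u)+zz*(s*ax+c*u)+yy*y
            o+=[((proj('side',X)-[180,60]+.5)*4-.5).round(), ((proj('top',X)-[295,110]+.5)*4-.5+[400,0]).round()]
    print(th,*o)
E
```

```text
time_s: 12.6
position: [0.5702, -0.3065, 0.2377]
tcp_rot: [[0.899, 0.437, -0.04], [0.438, -0.896, 0.074], [-0.003, -0.084, -0.996]]
force: [-2.1, 1.6, 1.6]
opening: 0.107
lid deg 45.08715757993102 radius 0.15208069978406544 off-axis -0.0001720633616508621 tilt 4.836584726276305 F along ax -2.3142594991998062 [-2.0625  1.5689  1.5628]
35 [196. 188.] [615. 349.] [ 52. 279.] [523. 182.] [189. 172.] [629. 341.] [ 43. 263.] [535. 173.]
40 [188. 169.] [631. 340.] [ 42. 260.] [538. 172.] [180. 152.] [646. 332.] [ 33. 244.] [551. 162.]
45 [178. 150.] [649. 330.] [ 31. 241.] [554. 161.] [169. 133.] [664. 321.] [ 21. 224.] [568. 151.]
50 [167. 131.] [667. 320.] [ 19. 221.] [571. 149.] [158. 114.] [684. 311.] [  9. 205.] [587. 139.]
55 [156. 112.] [687. 309.] [  7. 202.] [590. 137.] [146.  96.] [704. 300.] [ -3. 186.] [606. 127.]
```

The projection at 45° matches the picture: predicted (178,150)/(169,133) and (554,161), observed (177,140) and (553,158). The wrist force is small and the lid is still.

```bash
python3 -c "
from h import *
lid();print(bot.read_state()['qvel'],bot.read_state()['opening']);print(bot.hand_in())"
```

```text
lid deg 45.08715757993102 radius 0.15208069978406544 off-axis -0.0001720633616508621 tilt 4.836584726276305 F along ax -2.3142594991998062 [-2.0625  1.5689  1.5628]
[-0.1312 -0.0444  0.044   0.0384 -0.1153 -0.0296] 0.10684589934657317
the job is handed in; nothing more can be done
None
```

I stood the white narrow beaker inside the wide one and let go while the lid was still shut. I then gripped the lid handle, lifted the lid and handed in at about 12.6 s, still holding it near 45°. The hand-in reports no verdict.

**Last checks:**
- **Lid angle:** 45.1° from the arm's pose. The lid corners in the pictures match the 45° projection to within about 2 camera pixels.
- **Grip:** the opening was 0.107, about 9 mm on the 10 mm bar. The wrist force was about 3 N and the arm was almost still.
- **Beakers:** in the last picture the narrow one stands upright in the wide one, clear of the case. I judged this by eye and did not measure the final offset or tilt.
- **Bystanders:** the vial beside the beakers looks unmoved. I did not check the other vial, the amber bottle or the clear beaker after the moves, but the arm passed well above or clear of them.

**What disagreed:**
- **Handle position:** the handle was about 6 mm nearer the hinge than I first measured from the picture. The wrist force reached about 13 N while the fingers closed, so I corrected the pose.
- **Lift radius:** at the end it measured 152 mm instead of 149 mm, so my hinge position is a few millimetres off. I moved outward to take off about 13 N of strain. I estimate the effect on the lid angle is small against the 7° allowed.

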